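Level the bottle shelf with a spirit level

TASK

Stand the spirit level on edge in the slot of the white drying shelf, then turn the knob of the shelf's levelling foot until the bubble rests between its two lines. Finish while pressing down on the level by hand, firmly but gently (about 10 N), with the level fully home in the slot and the bubble still between the lines: keep pressing, do not let go at the end. Leave the bottles, box and other things where they are.

Things in the scene. Friction and masses are not known exactly. Their poses are not given: they have to be found in the camera images.
- level: aluminium spirit level with black end caps: a bar 160 mm long (its x), 24 mm thick (its y), 50 mm high (its z), about 0.25 kg, at the start standing on its narrow long edge on the counter. Origin: centre of its underside
- vial (a point): centre of the level's flat top: a dark vial window 84 x 17 mm, flush with the top (it may be pressed on), with two thin black lines across it, 12.5 mm either side of the middle, and a pale bubble
- bubble (a joint): the pale bubble, 16 mm long: its offset in m from the middle of the two lines, positive towards the level's +x end; between the lines when within 4.5 mm. It moves to the HIGHER end, 12 mm per degree of slope (stops at 33 mm), and takes about 1.5 s to come to rest
- shelf: white drying shelf, a board 130 mm wide (its x), 315 mm long (its y, from -125 to +190 mm), 12 mm thick. Origin: on its top face, centre of the slot, about 70 mm above the counter; z square to the board, up. Hinged along its -y end, 115 mm from the origin; the +y end rests on the levelling foot and starts 1 to 2.3 degrees too low
- slot (a point): centre of the slot's floor (the shelf's origin): a pocket along the shelf's y, 28 mm wide, 170 mm long, framed by ribs 8 mm wide and 8 mm high; the level stands in it on edge, either way round. Rubber below gives: pressed there the shelf sinks 0.4 mm per N and the bubble moves 0.25 mm per N towards the hinged end
- foot: the levelling foot's black knob on the shelf's top face, 155 mm from the slot's centre towards +y: a disc 34 mm across, 8 mm high, with an upright grip bar 46 mm long (its x), 12 mm thick (its y), 8 to 38 mm above the shelf's top face. Origin: on the turning axis, on the shelf's top face; z up
- foot_grip (a point): top centre of the grip bar. Turning the knob clockwise seen from above raises the shelf's +y end about 4 mm per rad and moves the bubble about 10 mm per rad towards that end; counter-clockwise the reverse. It stays where left; friction 0.12 Nm; at least 3.9 rad of clockwise travel at the start
- food_box: closed clear food box with white lid and four side clamps, 160 x 220 x 92 mm, long side along its y. Bystander. Origin: centre of its underside
- bottle_a: empty clear baby bottle with white ring and teat, standing, 56 mm across, 150 mm tall. Bystander. Origin: centre of its underside
- bottle_b: second baby bottle, the same. Bystander. Origin: centre of its underside
- teaspoon: stainless teaspoon lying flat, 135 mm long along its x. Bystander
- scoop: white measuring scoop, cup 38 mm across and 28 mm high, flat handle 75 mm long. Bystander. Origin: under its cup; the handle runs to its -x
- collar: hard grey silicone bottle collar, a ring 52 mm across, 16 mm high. Bystander. Origin: centre of its underside
- mug: white mug, 72 mm across, 85 mm tall, handle at its +y. Bystander. Origin: centre of its underside
Not all that is in view belongs to the job. What is shaped like the level but blue is not meant.

How it is judged:
By the outcome, as a careful person would: the job done as asked, in the order asked, and still so for the second after the job is handed in, while the arm keeps its last pose, push and grip.
It also fails if it takes over 72 s, if anything falls off the work surface, if the arm or the gripper's body presses on something with over 40 N, if the wrist force passes 120 N, or if a joint passes its speed limit or range.

ROBOT

A 6-joint arm with a two-finger parallel gripper is mounted at the origin on the work surface. World frame = base frame: x ahead of the robot, y to its left, z up, the work surface at z = 0. Lengths are in m, angles in degrees, forces in N, time in s.
With the tool pointing down it reaches from about 0.375 to 0.9 m from the base axis. Payload 3.1 kg.
Tool frame: the origin (TCP) lies midway between the tips of the shut fingers; the grasp point (between the pads) lies 19 mm behind it; z points along the fingers, y is the line along which they close (so a half turn about z gives the same grasp; the last joint's range is limited). The gripper opens to 87 mm and grips with 3 to 60 N. Pads are 19 mm wide; open, the fingers measure 117 mm over their backs; the gripper's body (75 mm by 190 mm) begins 51 mm behind the grasp point.
Start: joints at [-85.457, 30.224, 82.088, -0, 67.689, -10.227], TCP at [0.159, -0.604, 0.223] pointing down, gripper open.
Joint ranges: [-176.69, 176.69], [-43.24, 126.21], [12.49, 139.97], [-82, 262], [0, 151.66], [-163.58, 163.58]. Speed limits (degrees/s): [159.86, 159.86, 180, 180, 180, 180].

INTERFACE

Orientations are given as a 3x3 rotation matrix whose columns are the frame's x, y, z axes.
In Python, from rig import read_state, optics, bot gives the robot as it stands. The module is installed in compiled form; this text tells all that it offers.
- The arm moves only by the tool send_rows, never from a script. Its argument "commands" is a list of rows, each a list of 7 numbers: the turn, a rotation vector about the tool's x, y, z in units of 5 degrees (1.0 is 5 degrees), then the shift along the tool's x, y, z in units of 30 mm (1.0 is 30 mm), then the opening, from 0 (shut) to 1 (fully open). In form: [[rx, ry, rz, tx, ty, tz, gripper], ...]. A call has 1 to 20 rows; each row is the pose to reach, as a shift and turn from the pose commanded when the call began, along the tool's axes at that moment; what a row does not reach only later rows make up. A row lasts 1/12 s, in which the tool goes at most 41.7 mm and 7.16 degrees, less where a joint would pass 70% of its speed; a pose out of reach is approached as far as the arm can. A call with a gripper value outside its range is refused whole. The fingers move at their own pace and stop on an object; the grip force is fixed at half the most. Time passes only in rows, so rows that repeat a pose let the fingers close. It gives the time, the measured TCP pose, the force, the opening and the grip force at its end, in the units of the state.
- read_state(): the state, without advancing time (a new reading comes with each control period).
- optics.capture(name): name is "scene" or "top" or "wrist"; returns a dict with "image" (400x640x3 uint8, blue, green, red), "intrinsics" (3x3 intrinsics, pixels), "extrinsics" (4x4, takes a point from world to camera coordinates); the wrist camera has in their place "T_tool_cam" (4x4, takes a point from camera to tool coordinates, whose origin is the TCP and whose axes are the flange's). Camera axes: x right, y down, z forward; pixel columns grow to the right and rows downward; lengths in m; the calibration is good to about 2 mm. A picture is of the moment at which its call begins: read the wrist's pose just before it. There is no depth.
- bot.hand_in(): hands the job in; it is judged then, once.
The state is a dict: "time_s": time; "joint_positions": joint angles; "qvel": joint speeds; "tau": joint torques, N m; "position": TCP position; "tcp_rot": TCP orientation; "force": force on the tool from outside, world axes, zero at the start; "moment": the same for the moment, N m; "opening": opening from 0.0 (shut) to 1.0 (fully open); "grasp_force": force on a finger pad.
Only numpy, scipy, OpenCV 4.12 (cv2) and the standard library are available. Lean on these libraries where they do the work, as an engineer would, in place of code of your own. Each camera call takes 0.05 s, during which the arm holds its last target. There are 200 camera calls.

## Working session

There is one attempt and no reset: what is moved stays moved. The work goes in short steps, Python scripts to look and compute and a tool call to move; the robot and the scene stay as the last step left them, time stands still between calls to the robot, and variables do not carry over. Pictures are saved under pics/ and viewed, at most 10 in all, crops included, and the job is handed in when it is done.

Besides the shell and the picture viewer there is one more tool, called after "Request:" as a command line: name --pt "numbers of a row" for each row, then --argument value for the rest. send_rows: Moves the arm, as the interface text tells. Its arguments: {"type":"object","properties":{"commands":{"type":"array","items":{"type":"array","items":{"type":"number"}}}},"required":["commands"]}

```bash
mkdir -p pics; cat > h.py <<'E'
import numpy as np, cv2
from rig import read_state, optics, bot
def cam(n):
    s=read_state(); c=optics.capture(n); K=np.array(c["intrinsics"])
    if n=="wrist":
        T=np.eye(4);T[:3,:3]=s["tcp_rot"];T[:3,3]=s["position"]
        W=T@np.array(c["T_tool_cam"])
    else: W=np.linalg.inv(np.array(c["extrinsics"]))
    return c["image"],K,W
def ray(K,W,uv,z):
    d=W[:3,:3]@np.linalg.inv(K)@np.array([uv[0],uv[1],1.]); o=W[:3,3]
    return o+d*(z-o[2])/d[2]
def proj(K,W,p):
    q=K@(np.linalg.inv(W)@np.r_[p,1])[:3]; return q[:2]/q[2]
E
python3 - <<'E'
from h import *
a,K,W=cam("scene");b,K2,W2=cam("top")
cv2.imwrite("pics/s.png",a);cv2.imwrite("pics/t.png",b)
print(W[:3,3],W2[:3,3],K,K2);s=read_state();print(s)
E
```

```text
[1.41239685 0.18487208 0.69923102] [ 0.46537931 -0.11986779  1.22734664] [[456.37871685   0.         313.47473338]
 [  0.         456.37871685 191.78387386]
 [  0.           0.           1.        ]] [[416.82965473   0.         320.91882798]
 [  0.         416.82965473 196.39441032]
 [  0.           0.           1.        ]]
{'time_s': 0.1, 'joint_positions': array([-8.54559096e+01,  3.02722852e+01,  8.21499933e+01, -1.83213071e-03,
        6.76900065e+01, -1.02258628e+01]), 'qvel': array([-0.00022203, -0.06712903, -0.1511996 , -0.01802922,  0.13434293,
        0.16466294]), 'tau': array([-3.04273672e-04, -4.40986955e+01, -1.77150661e+01,  6.34940690e-02,
        5.33922378e-02, -4.86449528e-05]), 'position': array([ 0.15931736, -0.60365887,  0.22167875]), 'tcp_rot': array([[ 9.66954143e-01,  2.54950293e-01, -1.84752966e-04],
       [ 2.54950160e-01, -9.66952227e-01,  1.95123749e-03],
       [ 3.18821278e-04, -1.93385998e-03, -9.99998079e-01]]), 'force': array([ 0.48039492, -1.05848156, -0.08639298]), 'moment': array([ 0.04218788, -0.04894478, -0.01605587]), 'grasp_force': 0.0, 'opening': 0.9955507497403385}
```

View pics/s.png

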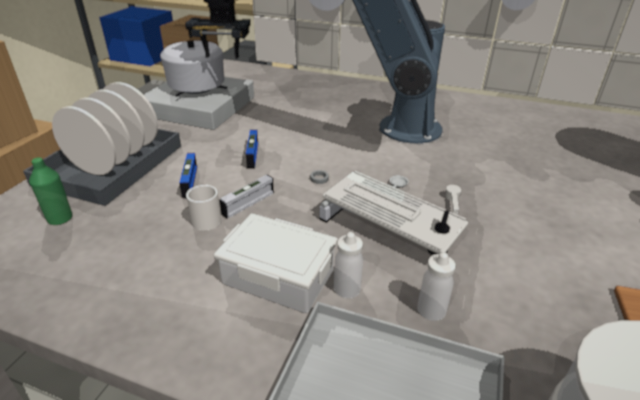

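View pics/t.png

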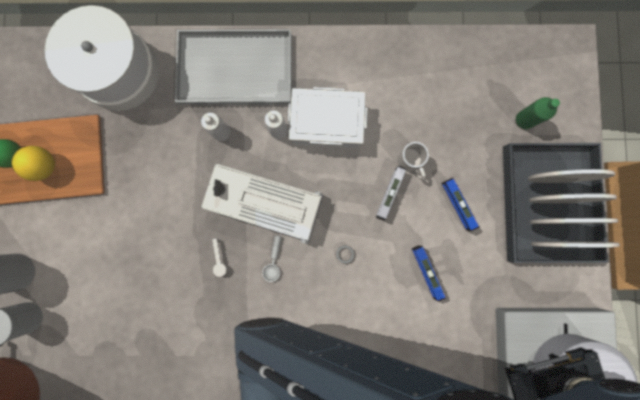

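Top view: the candidates are the grey level at (393,194) and two blue bars at (461,205) and (430,273). The grey one, with black caps, fits the description. The shelf is at (263,203), its knob at (220,188), and the mug at (416,155) is close to the level's end. I'll confirm with one enlarged crop.

```bash
python3 - <<'E'
from h import *
b,K,W=cam("top"); c=b[140:290,190:450]
cv2.imwrite("pics/c.png",cv2.resize(c,None,fx=3,fy=3,interpolation=cv2.INTER_CUBIC))
for n,z,uv in [("lev",.05,(393,194)),("slot",.07,(275,204)),("knob",.1,(220,188)),("mug",.085,(416,155))]: print(n,ray(K,W,uv,z))
E
```

```text
lev [ 0.5713817  -0.31710345  0.05      ]
slot [0.54214843 0.01486377 0.07      ]
knob [0.58402889 0.16159188 0.1       ]
mug [ 0.67658734 -0.376571    0.085     ]
```

View pics/c.png

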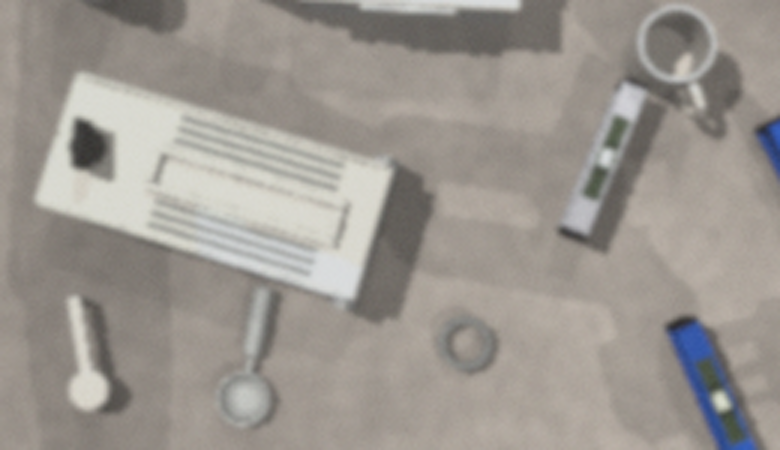

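```bash
cat >> h.py <<'E'
from scipy.spatial.transform import Rotation as R
def go(p,ang,pr=True):
    """move to TCP p with tool-x at world angle ang (mod 180), pointing down: row numbers"""
    s=read_state(); Rt=np.array(s["tcp_rot"]); best=None
    for k in (-360,-180,0,180,360):
        a=np.radians(ang+k); x=np.array([np.cos(a),np.sin(a),0]); z=np.array([0,0,-1.]); 
        D=np.c_[x,np.cross(z,x),z]; rv=R.from_matrix(Rt.T@D).as_rotvec(degrees=True)
        if best is None or np.linalg.norm(rv)<np.linalg.norm(best)-1: best=rv
    d=Rt.T@(np.array(p)-s["position"])
    print("row",np.round(np.r_[best/5,d/.03],3),"deg",np.round(np.linalg.norm(best),1),"mm",np.round(np.linalg.norm(d)*1e3,1),"j6",np.round(s["joint_positions"][5],1))
E
python3 - <<'E'
from h import *
b,K,W=cam("top")
f=lambda x,y:(x/3+190-1/3,y/3+140-1/3)
e1=ray(K,W,f(635,84),.05);e2=ray(K,W,f(572,234),.05);d=e1-e2
print("level",(e1+e2)/2,np.linalg.norm(d),np.degrees(np.arctan2(d[1],d[0])))
C=(e1+e2)/2
g=cv2.cvtColor(b,cv2.COLOR_BGR2GRAY)
m=np.zeros_like(g);m[155:245,198:330]=(g[155:245,198:330]>185)*255
cs,_=cv2.findContours(cv2.morphologyEx(m,cv2.MORPH_CLOSE,np.ones((9,9))),0,2);c=max(cs,key=cv2.contourArea)
r=cv2.minAreaRect(c);P=np.array([ray(K,W,q,.07) for q in cv2.boxPoints(r)]);print(r);print(P.round(4),np.linalg.norm(P[1]-P[0]),np.linalg.norm(P[2]-P[1]))
s1=ray(K,W,f(160,168),.076);s2=ray(K,W,f(345,222),.076);d=s1-s2;print("slot",(s1+s2)/2,np.linalg.norm(d),np.degrees(np.arctan2(d[1],d[0])))
print("knob",ray(K,W,f(90,145),.1))
go([C[0],C[1],.15],0)
a=np.degrees(np.arctan2((e1-e2)[1],(e1-e2)[0]));go([C[0],C[1],.15],a);go([C[0],C[1],.02],a)
E
```

```text
level [ 0.57553472 -0.31118017  0.05      ] 0.1549855260468822 -23.423597677373426
((260.53900146484375, 201.46566772460938), (110.72444915771484, 46.639949798583984), 16.638805389404297)
[[ 0.5314  0.2215  0.07  ]
 [ 0.6571  0.1868  0.07  ]
 [ 0.5672 -0.1112  0.07  ]
 [ 0.4433 -0.0742  0.07  ]] 0.130356355664283 0.3112670942527729
slot [0.5399621  0.01757749 0.076     ] 0.1785164974414258 73.67228704071218
knob [0.58403041 0.16250086 0.1       ]
row [-0.016 -0.     2.954 15.903 -5.894  2.409] deg 14.8 mm 513.9 j6 -10.2
row [-1.6000e-02  3.0000e-03  7.6390e+00  1.5903e+01 -5.8940e+00  2.4090e+00] deg 38.2 mm 513.9 j6 -10.2
row [-1.6000e-02  3.0000e-03  7.6390e+00  1.5902e+01 -5.8880e+00  6.7420e+00] deg 38.2 mm 547.4 j6 -10.2
```

The crop confirms it: an aluminium bar with black caps at crop (605,160), and the blue bars are distractors. I'll move above it and take a wrist look.

Request:
send_rows --pt "0 0 7.64 15.9 -5.89 2.0 1" --pt "0 0 7.64 15.9 -5.89 2.0 1" --pt "0 0 7.64 15.9 -5.89 2.0 1" --pt "0 0 7.64 15.9 -5.89 2.0 1" --pt "0 0 7.64 15.9 -5.89 2.0 1" --pt "0 0 7.64 15.9 -5.89 2.0 1" --pt "0 0 7.64 15.9 -5.89 2.0 1" --pt "0 0 7.64 15.9 -5.89 2.0 1" --pt "0 0 7.64 15.9 -5.89 2.0 1" --pt "0 0 7.64 15.9 -5.89 2.0 1" --pt "0 0 7.64 15.9 -5.89 2.0 1" --pt "0 0 7.64 15.9 -5.89 2.0 1" --pt "0 0 7.64 15.9 -5.89 2.0 1" --pt "0 0 7.64 15.9 -5.89 2.0 1" --pt "0 0 7.64 15.9 -5.89 2.0 1" --pt "0 0 7.64 15.9 -5.89 2.0 1"

```text
time_s: 1.53
position: [0.5749, -0.3121, 0.1623]
tcp_rot: [[0.918, -0.398, -0.001], [-0.398, -0.918, 0.0], [-0.001, 0.0, -1.0]]
force: [-0.3, -0.6, -0.1]
opening: 0.998
grasp_force: 0.0
```

```bash
python3 - <<'E'
from h import *
b,K,W=cam("wrist");cv2.imwrite("pics/w1.png",b);s=read_state();print(s["position"],s["joint_positions"].round(1),s["time_s"])
print(W.round(3),K[0,0])
C=np.array([.5755,-.3112,.05]);u=np.array([np.cos(np.radians(-23.4)),np.sin(np.radians(-23.4)),0])
print(proj(K,W,C+.08*u),proj(K,W,C-.08*u),proj(K,W,C))
E
```

```text
[ 0.57454234 -0.31262834  0.16250243] [-38.3  36.3  80.8  -0.   62.9  75.2] 1.5833
[[-0.398 -0.886 -0.237  0.639]
 [-0.918  0.385  0.101 -0.34 ]
 [ 0.001  0.258 -0.966  0.324]
 [ 0.     0.     0.     1.   ]] 283.00748308084957
[314.91366008 113.71220279] [315.19823334 269.8252262 ] [315.06632383 197.46145971]
```

View pics/w1.png

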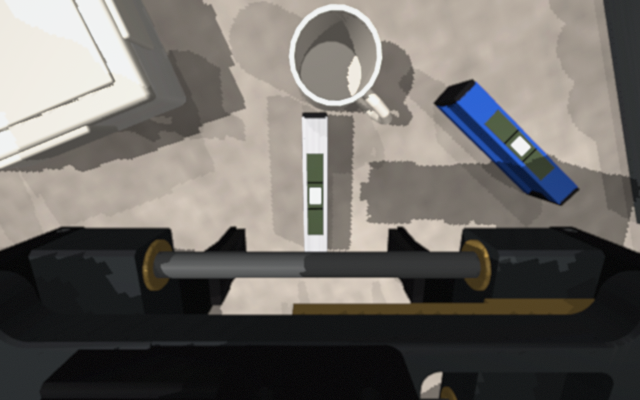

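The vial centre sits at (315,195), where I predicted (315,197). The bar runs vertically between the fingers and the mug at (335,55) is clear. Descend and grip.

Request:
send_rows --pt "0 0 0 0 0 1.3 1" --pt "0 0 0 0 0 2.6 1" --pt "0 0 0 0 0 3.8 1" --pt "0 0 0 0 0 4.4 1" --pt "0 0 0 0 0 4.68 1" --pt "0 0 0 0 0 4.68 0.6" --pt "0 0 0 0 0 4.68 0" --pt "0 0 0 0 0 4.68 0" --pt "0 0 0 0 0 4.68 0" --pt "0 0 0 0 0 4.68 0" --pt "0 0 0 0 0 4.68 0" --pt "0 0 0 0 0 4.68 0"

```text
time_s: 2.58
position: [0.576, -0.312, 0.023]
tcp_rot: [[0.918, -0.397, 0.001], [-0.397, -0.918, -0.001], [0.001, 0.0, -1.0]]
force: [-0.6, 0.3, 0.5]
opening: 0.556
grasp_force: 0.0
```

Request:
send_rows --pt "0 0 0 0 0 0 0" --pt "0 0 0 0 0 0 0" --pt "0 0 0 0 0 0 0" --pt "0 0 0 0 0 0 0" --pt "0 0 0 0 0 0 0" --pt "0 0 0 0 0 0 0" --pt "0 0 0 0 0 0 0" --pt "0 0 0 0 0 0 0"

```text
time_s: 3.25
position: [0.5756, -0.3116, 0.0221]
tcp_rot: [[0.918, -0.398, -0.0], [-0.398, -0.918, 0.0], [-0.0, -0.0, -1.0]]
force: [1.2, 1.9, 0.9]
opening: 0.273
grasp_force: 30.0
```

Request:
send_rows --pt "0 0 0 0 0 -1.3 0" --pt "0 0 0 0 0 -2.6 0" --pt "0 0 0 0 0 -4 0" --pt "0 0 -19.4 -4.96 -5.61 -6.6 0" --pt "0 0 -19.4 -4.96 -5.61 -6.6 0" --pt "0 0 -19.4 -4.96 -5.61 -6.6 0" --pt "0 0 -19.4 -4.96 -5.61 -6.6 0" --pt "0 0 -19.4 -4.96 -5.61 -6.6 0" --pt "0 0 -19.4 -4.96 -5.61 -6.6 0" --pt "0 0 -19.4 -4.96 -5.61 -6.6 0" --pt "0 0 -19.4 -4.96 -5.61 -6.6 0" --pt "0 0 -19.4 -4.96 -5.61 -6.6 0" --pt "0 0 -19.4 -4.96 -5.61 -6.6 0" --pt "0 0 -19.4 -4.96 -5.61 -6.6 0" --pt "0 0 -19.4 -4.96 -5.61 -6.6 0" --pt "0 0 -19.4 -4.96 -5.61 -6.6 0" --pt "0 0 -19.4 -4.96 -5.61 -6.6 0" --pt "0 0 -19.4 -4.96 -5.61 -6.6 0" --pt "0 0 -19.4 -4.96 -5.61 -6.6 0" --pt "0 0 -19.4 -4.96 -5.61 -6.6 0"

```text
time_s: 4.92
position: [0.5057, -0.0983, 0.2199]
tcp_rot: [[0.284, 0.959, -0.001], [0.959, -0.284, 0.0], [-0.0, -0.001, -1.0]]
force: [0.1, 0.0, -2.8]
opening: 0.272
grasp_force: 30.0
```

```bash
python3 - <<'E'
from h import *
b,K,W=cam("wrist");cv2.imwrite("pics/w2.png",b);np.savez("w2",b=b,K=K,W=W);s=read_state();print(s["position"],s["tcp_rot"],s["joint_positions"].round(1),s["time_s"])
E
```

```text
[ 0.5057457  -0.09827009  0.21995504] [[ 2.84016369e-01  9.58819314e-01 -4.74770967e-04]
 [ 9.58819426e-01 -2.84016386e-01  3.34850271e-05]
 [-1.02736643e-04 -4.64729922e-04 -9.99999887e-01]] [-23.4  22.   97.8  -0.   60.2  -6.9] 4.9667
```

View pics/w2.png

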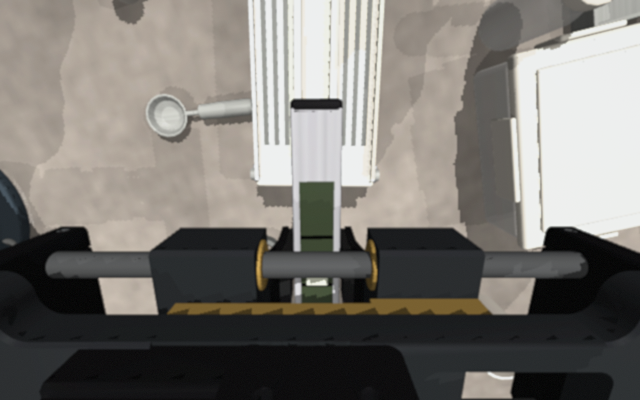

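The wrist view shows the level between x=295 and 340, already over the shelf's near end at row 183. The far slot end is out of frame, so I'll rise to see it.

Request:
send_rows --pt "0 0 0 0.5 0 -4 0" --pt "0 0 0 0.5 0 -4 0" --pt "0 0 0 0.5 0 -4 0" --pt "0 0 0 0.5 0 -4 0" --pt "0 0 0 0.5 0 -4 0" --pt "0 0 0 0.5 0 -4 0"

```text
time_s: 5.47
position: [0.5093, -0.0836, 0.3394]
tcp_rot: [[0.283, 0.959, -0.002], [0.959, -0.283, 0.0], [-0.0, -0.002, -1.0]]
force: [-0.1, 0.1, -3.1]
opening: 0.277
grasp_force: 30.0
```

```bash
python3 - <<'E'
from h import *
b,K,W=cam("wrist");np.savez("w3",b=b,K=K,W=W);cv2.imwrite("pics/w3.png",cv2.resize(b[0:200,210:430],None,fx=3,fy=3,interpolation=cv2.INTER_CUBIC));s=read_state();print(s["position"],s["joint_positions"].round(1),s["time_s"])
E
```

```text
[ 0.5088149  -0.0834754   0.33847478] [-21.7  14.6  88.3  -0.   77.2  -5.3] 5.5167
```

View pics/w3.png

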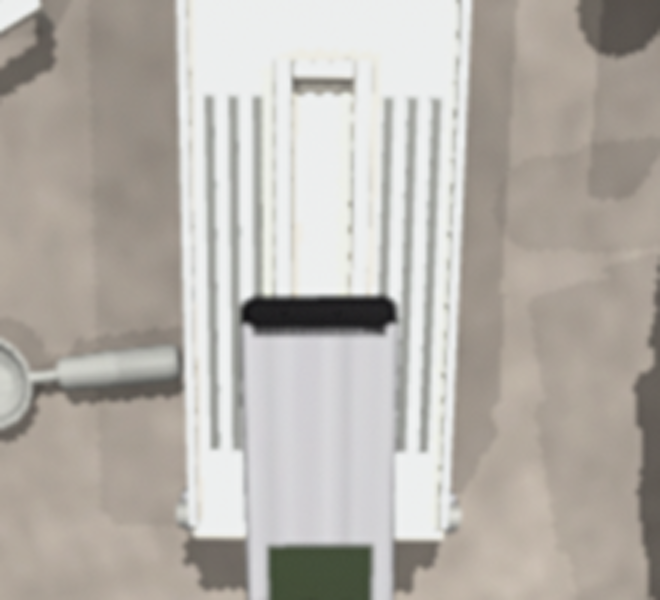

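The crop shows the slot floor between x≈294 and 352, with the far rib's inner edge at y≈78, the shelf's near edge at y≈537, and the level cap at y≈300.

```bash
python3 - <<'E'
from h import *
d=np.load("w3.npz");K,W=d["K"],d["W"]
f=lambda x,y:(x/3+210-1/3,y/3-1/3)
P=lambda x,y,z:ray(K,W,f(x,y),z)
far=P(323,79,.0755); nearL=P(194,537,.073); nearR=P(443,537,.073)
print("far rib",far,"near",nearL,nearR,np.linalg.norm(nearL-nearR))
n=(nearL+nearR)/2; v=far-n; L=np.linalg.norm(v[:2]);print("len (210)",L,"yaw",np.degrees(np.arctan2(v[1],v[0])))
a=P(323.5,95,.0675);b=P(322.5,290,.069);w=a-b;print("centerline",a,b,np.degrees(np.arctan2(w[1],w[0])),np.linalg.norm(P(295,95,.0675)-P(352,95,.0675)))
oL,oR=P(200,98,.0675),P(447,98,.0675)
u=v/L; print("origin from far",far-u*.085,"from near",n+u*.125)
# board outer edges by ray
e=[P(180,5,.066),P(470,5,.066)];print("board w top",np.linalg.norm(e[0]-e[1]),(e[0]+e[1])/2)
# level cap top, far end
s=d; 
T=read_state();R_=T["tcp_rot"];tp=T["position"]; print("tcp",tp)
zt=tp[2]+.028;c1=P(242,298,zt);c2=P(397,298,zt);m=(c1+c2)/2;print("cap",R_.T@(m-tp),np.linalg.norm(c1-c2))
q=P(270,580,zt),P(372,580,zt);print(R_.T@((q[0]+q[1])/2-tp),np.linalg.norm(q[0]-q[1]));v0=P(321,546,zt);print("vial end",R_.T@(v0-tp))
E
```

```text
far rib [0.56593299 0.10631758 0.0755    ] near [ 0.44413736 -0.07390642  0.073     ] [ 0.56620468 -0.10989385  0.073     ] 0.1272616342058546
len (210) 0.20732168208629542 yaw 72.95751973646473
centerline [0.56500903 0.10234538 0.0675    ] [0.54086922 0.02199312 0.069     ] 73.27843085956404 0.0259796546810669
origin from far [0.54102114 0.02505013 0.07447502] from near [0.5418061  0.02761083 0.07450732]
board w top 0.12948286457834507 [0.57587679 0.13698876 0.066     ]
tcp [ 0.5088149  -0.0834754   0.33847478]
cap [ 0.08137808  0.00022921 -0.0279884 ] 0.023194345945892945
[ 0.03802124  0.00046728 -0.02799608] 0.016602656510406183
vial end [ 0.04364785  0.00046688 -0.0279952 ]
```

```bash
python3 - <<'E'
from h import *
go([.5413,.0248,.112],73.2)
E
```

```text
row [-4.400e-02 -2.000e-03  7.000e-02  3.767e+00  4.500e-02  7.550e+00] deg 0.4 mm 253.1 j6 -5.3
```

Request:
send_rows --pt "0 0 0.07 3.77 0.045 3 0" --pt "0 0 0.07 3.77 0.045 5 0" --pt "0 0 0.07 3.77 0.045 6 0" --pt "0 0 0.07 3.77 0.045 7 0" --pt "0 0 0.07 3.77 0.045 7.55 0" --pt "0 0 0.07 3.77 0.045 7.55 0" --pt "0 0 0.07 3.77 0.045 7.55 0" --pt "0 0 0.07 3.77 0.045 7.55 0" --pt "0 0 0.07 3.77 0.045 7.55 0" --pt "0 0 0.07 3.77 0.045 7.55 0"

```text
time_s: 6.35
position: [0.545, 0.0233, 0.1153]
tcp_rot: [[0.289, 0.957, 0.003], [0.957, -0.289, -0.001], [0.0, 0.004, -1.0]]
force: [1.3, -0.3, -1.6]
opening: 0.274
grasp_force: 30.0
```

```bash
python3 - <<'E'
from h import *
b,K,W=cam("wrist");np.savez("w4",b=b,K=K,W=W);cv2.imwrite("pics/w4.png",cv2.resize(b[0:250,190:450],None,fx=2.3,fy=2.3,interpolation=cv2.INTER_CUBIC));s=read_state();print(s["position"],s["tcp_rot"],s["force"],s["time_s"])
E
```

```text
[0.54520734 0.02327739 0.11580927] [[ 2.89477161e-01  9.57174138e-01  4.54340658e-03]
 [ 9.57184822e-01 -2.89476033e-01 -9.18345430e-04]
 [ 4.36190816e-04  4.61471984e-03 -9.99989257e-01]] [ 0.33307868 -0.54783383 -1.50608781] 6.4
```

View pics/w4.png

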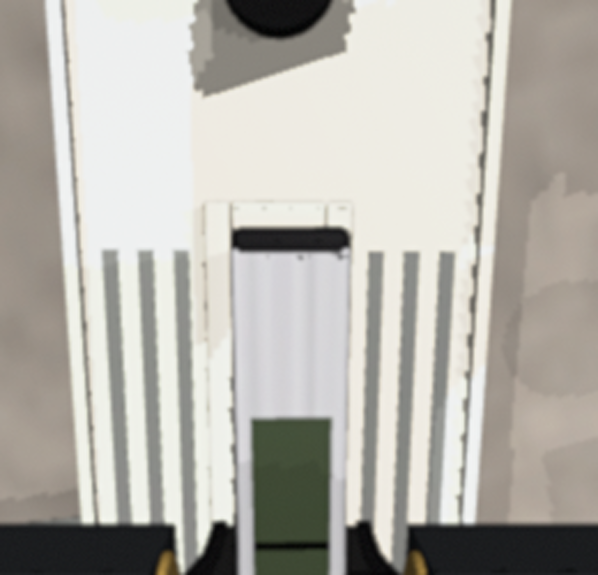

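The crop shows the slot's inner edges at x≈231 and 326 and the level at 233–350. The level is about 4 mm off to the right, which matches the arm not having settled (x 0.545 against the commanded 0.5413). I'll wait and re-measure.

Request:
send_rows --pt "0 0 0 0 0 0 0" --pt "0 0 0 0 0 0 0" --pt "0 0 0 0 0 0 0" --pt "0 0 0 0 0 0 0"

```text
time_s: 6.73
position: [0.5438, 0.024, 0.1146]
tcp_rot: [[0.289, 0.957, 0.002], [0.957, -0.289, -0.0], [0.0, 0.002, -1.0]]
force: [0.2, 0.4, -2.5]
opening: 0.27
grasp_force: 30.0
```

```bash
python3 - <<'E'
from h import *
b,K,W=cam("wrist");np.savez("w5",b=b,K=K,W=W);s=read_state();print(s["position"],s["tcp_rot"],s["force"])
g=cv2.cvtColor(b,cv2.COLOR_BGR2GRAY)
go([.5413,.0248,.112],73.2)
# cap = dark blob near crop (290,240)->(316,104); ribs: profile at row above cap
m=(g[85:125,270:370]<70).astype(np.uint8);n,_,st,ce=cv2.connectedComponentsWithStats(m)
for i in range(1,n):
  if st[i,4]>50:print("cap x",st[i,0]+270,st[i,0]+st[i,2]+270,"y",st[i,1]+85,st[i,1]+st[i,3]+85)
for r in (60,84,88,92,96,125): print(r,g[r,276:362].tolist())
E
```

```text
[0.54367906 0.02402779 0.11428763] [[ 2.88954595e-01  9.57342229e-01  1.04789606e-03]
 [ 9.57342795e-01 -2.88954559e-01 -1.88501090e-04]
 [ 1.22334289e-04  1.05766400e-03 -9.99999433e-01]] [-0.20429339  0.9258437  -2.56555297]
row [ 0.012 -0.001  0.001  0.002 -0.083  0.076] deg 0.1 mm 3.4 j6 7.6
cap x 291 341 y 99 110
60 [234, 234, 234, 234, 234, 234, 235, 235, 234, 235, 235, 234, 235, 235, 235, 235, 235, 235, 235, 235, 234, 234, 234, 235, 235, 235, 235, 235, 235, 235, 235, 235, 235, 235, 235, 235, 235, 235, 235, 235, 235, 235, 235, 235, 235, 235, 235, 235, 235, 235, 235, 235, 235, 235, 235, 235, 235, 235, 235, 236, 236, 236, 236, 236, 236, 236, 235, 235, 236, 236, 236, 236, 236, 236, 236, 236, 236, 236, 236, 236, 236, 236, 236, 236, 236, 236]
84 [235, 235, 234, 234, 235, 234, 235, 234, 234, 234, 234, 235, 234, 235, 235, 234, 234, 234, 234, 235, 235, 235, 235, 235, 235, 235, 235, 235, 235, 235, 235, 235, 235, 235, 234, 235, 235, 235, 235, 235, 235, 235, 234, 235, 235, 235, 235, 235, 235, 235, 236, 235, 235, 235, 235, 235, 235, 236, 236, 236, 235, 235, 236, 235, 235, 236, 235, 235, 23
[... 1124 characters left out ...]
 238, 238, 238, 238, 238, 238, 238, 238, 238, 238, 238, 238, 238, 238, 238, 238, 238, 238, 239, 239, 239, 239, 239, 228, 201, 211, 236, 241, 239, 239, 238, 238, 237, 237, 236, 227, 220, 229, 236, 236, 235, 235, 235, 235, 236, 236, 236, 235, 235, 236, 236, 236, 236]
125 [227, 223, 222, 221, 213, 206, 218, 224, 225, 225, 226, 226, 226, 212, 179, 182, 209, 219, 217, 216, 213, 211, 210, 208, 208, 210, 213, 214, 215, 216, 217, 215, 212, 210, 210, 210, 210, 211, 210, 211, 212, 215, 216, 218, 217, 215, 212, 208, 206, 205, 207, 210, 213, 216, 216, 215, 215, 215, 212, 213, 214, 215, 216, 213, 206, 192, 203, 226, 231, 233, 235, 235, 236, 236, 232, 204, 159, 140, 139, 139, 140, 153, 195, 231, 237, 236]
```

```bash
python3 - <<'E'
from h import *
d=np.load("w5.npz");K,W=d["K"],d["W"];s=read_state();p=s["position"];r=s["tcp_rot"]
t=lambda u,v,z:np.round((r.T@(ray(K,W,(u,v),z)-p))*1e3,2)
for z in (.073,.077):print("rib centre",t(312.6,96,z),"w",t(333.5,96,z)[1]-t(292,96,z)[1],"far edge rows 87,99",t(312.6,87,z)[0])
print("cap",t(316,99,p[2]+.028),"w",t(341,99,p[2]+.028)[1]-t(291,99,p[2]+.028)[1], p)
go([.5413,.0248,.112],73.2)
E
```

```text
rib centre [89.08 -2.45 41.3 ] w 28.07 far edge rows 87,99 94.77
rib centre [88.7 -2.4 37.3] w 27.52 far edge rows 87,99 94.28
cap [ 8.128e+01 -6.000e-02 -2.799e+01] w 22.35 [0.54367906 0.02402779 0.11428763]
row [ 0.012 -0.001  0.001  0.002 -0.083  0.076] deg 0.1 mm 3.4 j6 7.6
```

Ribs and cap both say to shift −2.4 mm in tool y, and along the slot it is already right. Correct, then descend.

Request:
send_rows --pt "0 0 0 0 -0.08 0 0" --pt "0 0 0 0 -0.08 0 0" --pt "0 0 0 0 -0.08 0.1 0" --pt "0 0 0 0 -0.08 0.1 0" --pt "0 0 0 0 -0.08 0.1 0" --pt "0 0 0 0 -0.08 0.1 0" --pt "0 0 0 0 -0.08 0.1 0" --pt "0 0 0 0 -0.08 0.1 0"

```text
time_s: 7.45
position: [0.5412, 0.0249, 0.1106]
tcp_rot: [[0.289, 0.957, 0.0], [0.957, -0.289, 0.0], [0.0, 0.0, -1.0]]
force: [0.5, -0.5, -2.1]
opening: 0.273
grasp_force: 30.0
```

```bash
python3 - <<'E'
from h import *
go([.5413,.0248,.112],73.2);go([.5413,.0248,.096],73.2)
E
```

```text
row [ 0.    -0.     0.004 -0.003  0.003 -0.046] deg 0.0 mm 1.4 j6 7.6
row [ 0.    -0.     0.004 -0.003  0.003  0.488] deg 0.0 mm 14.6 j6 7.6
```

Request:
send_rows --pt "0 0 0 0 0 0.2 0" --pt "0 0 0 0 0 0.35 0" --pt "0 0 0 0 0 0.45 0" --pt "0 0 0 0 0 0.5 0" --pt "0 0 0 0 0 0.55 0" --pt "0 0 0 0 0 0.55 0" --pt "0 0 0 0 0 0.55 0"

```text
time_s: 8.03
position: [0.541, 0.025, 0.0941]
tcp_rot: [[0.289, 0.957, -0.001], [0.957, -0.289, 0.0], [-0.0, -0.001, -1.0]]
force: [-1.3, 0.9, -1.6]
opening: 0.274
grasp_force: 30.0
```

Level bottom is at about 0.072 with no contact yet, so it is inside the ribs. Continue slowly.

Request:
send_rows --pt "0 0 0 0 0 0.05 0" --pt "0 0 0 0 0 0.1 0" --pt "0 0 0 0 0 0.1 0" --pt "0 0 0 0 0 0.1 0"

```text
time_s: 8.37
position: [0.5415, 0.0252, 0.0915]
tcp_rot: [[0.289, 0.957, 0.001], [0.957, -0.289, 0.0], [0.001, 0.001, -1.0]]
force: [-1.4, 3.1, 3.6]
opening: 0.278
grasp_force: 30.0
```

Contact at about 5 N with the underside at 0.0695, which is the slot floor, not the rib top. Release and rise.

Request:
send_rows --pt "0 0 0 0 0 0 0.4" --pt "0 0 0 0 0 0 0.6" --pt "0 0 0 0 0 0 0.7" --pt "0 0 0 0 0 0 0.7" --pt "0 0 0 0 0 0 0.7" --pt "0 0 0 0 0 -1 0.7" --pt "0 0 0 0 0 -2 0.7" --pt "0 0 0 -0.5 0 -3.4 0.7" --pt "0 0 0 -1 0 -4.5 0.7" --pt "0 0 0 -1 0 -4.5 0.7" --pt "0 0 0 -1 0 -4.5 0.7" --pt "0 0 0 -1 0 -4.5 0.7" --pt "0 0 0 -1 0 -4.5 0.7"

```text
time_s: 9.45
position: [0.5313, -0.0033, 0.2246]
tcp_rot: [[0.289, 0.957, -0.003], [0.957, -0.289, 0.001], [-0.0, -0.003, -1.0]]
force: [0.2, 0.6, -0.5]
opening: 0.701
grasp_force: 0.0
```

```bash
python3 - <<'E'
from h import *
b,K,W=cam("wrist");np.savez("w6",b=b,K=K,W=W);cv2.imwrite("pics/w6.png",cv2.resize(b[0:260,180:460],None,fx=2.2,fy=2.2,interpolation=cv2.INTER_CUBIC));s=read_state();print(s["position"],s["tcp_rot"],s["force"],s["time_s"])
E
```

```text
[ 0.53133273 -0.00323472  0.22444756] [[ 2.88350165e-01  9.57517923e-01 -3.68905181e-03]
 [ 9.57525014e-01 -2.88348708e-01  9.32457420e-04]
 [-1.70888628e-04 -3.80123363e-03 -9.99992761e-01]] [ 0.03935249  0.12902218 -0.08148123] 9.5
```

View pics/w6.png

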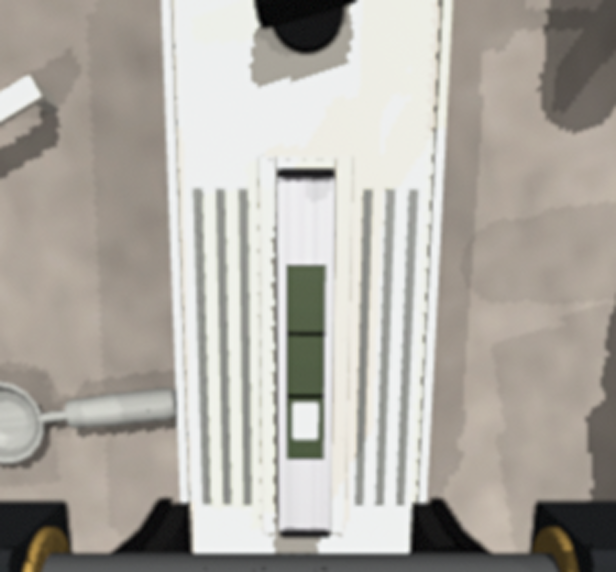

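The level stands in the slot, with its caps inside the ribs at (305,173) and (305,532). The bubble at (305,420) is outside the lower line, about 22 mm towards the hinge. Next I need the knob bar's angle and the nearby bottle's position.

Request:
send_rows --pt "0 0 0 2.5 0 0 0.6" --pt "0 0 0 2.5 0 0 0.6" --pt "0 0 0 2.5 0 0 0.6" --pt "0 0 0 2.5 0 0 0.6" --pt "0 0 0 2.5 0 0 0.6" --pt "0 0 0 2.5 0 0 0.6" --pt "0 0 0 2.5 0 0 0.6"

```text
time_s: 10.08
position: [0.5537, 0.0671, 0.2257]
tcp_rot: [[0.29, 0.957, -0.001], [0.957, -0.29, -0.0], [-0.001, -0.001, -1.0]]
force: [0.3, 0.3, -0.6]
opening: 0.603
grasp_force: 0.0
```

```bash
python3 - <<'E'
from h import *
for u,v in ((210,119),(274,117)):
    b,K2,W2=cam("top"); print("bottle",ray(K2,W2,(u,v),.15))
b,K,W=cam("scene")
for z in(.14,.15): print("scene",ray(K,W,(350,237),z),ray(K,W,(442,255),z))
b,K,W=cam("wrist");np.savez("w7",b=b,K=K,W=W);cv2.imwrite("pics/w7.png",cv2.resize(b[0:260,180:460],None,fx=2.2,fy=2.2,interpolation=cv2.INTER_CUBIC));s=read_state();print(s["position"],s["tcp_rot"],s["force"],s["time_s"])
E
```

```text
bottle [0.76190648 0.17909117 0.15      ]
bottle [0.76683072 0.01008616 0.15      ]
scene [0.77267311 0.01736496 0.14      ] [0.76132372 0.18615122 0.14      ]
scene [0.78411246 0.02036027 0.15      ] [0.77296601 0.18612835 0.15      ]
[0.55408324 0.06733313 0.22621019] [[ 2.89746706e-01  9.57103362e-01 -2.10284886e-05]
 [ 9.57103360e-01 -2.89746707e-01 -6.15893826e-05]
 [-6.50403405e-05 -2.28111638e-06 -9.99999998e-01]] [ 0.39014225  0.07889313 -0.18773053] 10.2833
```

View pics/w7.png

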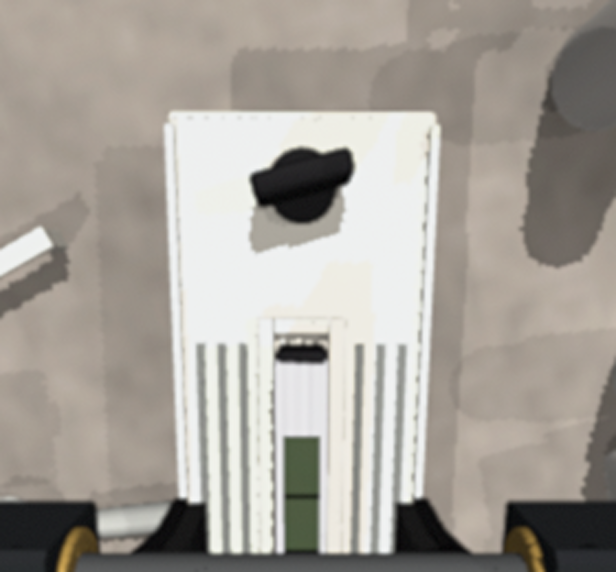

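The crop shows the bar from (256,192) to (350,164) with its centre at about (303,178) and the disc below it. The nearest bottle is 175 mm from the knob and the level's cap at (302,352) is clear.

```bash
python3 - <<'E'
from h import *
d=np.load("w7.npz");K,W=d["K"],d["W"]
f=lambda x,y:(x/2.2+180-.27,y/2.2-.27)
a=ray(K,W,f(256,192),.1025);b=ray(K,W,f(350,164),.1025);v=b-a;c=(a+b)/2
ang=np.degrees(np.arctan2(v[1],v[0]));print(a,b,"len 46:",np.linalg.norm(v),"ang",ang)
o=np.array([.5413+.0004,.0248+.0014]);print("c",c,"pred",o+.155*np.array([.289,.957]),"disc",ray(K,W,f(303,185),.073))
for k in (0,180,-180):print("yaw",ang+k,"j6",np.degrees(np.arctan2(c[1],c[0]))+90-ang-k)
go([c[0],c[1],.13],ang)
E
```

```text
[0.5660261  0.17309754 0.1025    ] [0.60756371 0.17210097 0.1025    ] len 46: 0.041549561840807415 ang -1.3743863344843756
c [0.5867949  0.17259925 0.1025    ] pred [0.586495 0.174535] disc [0.58731697 0.17363562 0.073     ]
yaw -1.3743863344843756 j6 107.76505169426973
yaw 178.62561366551563 j6 -72.23494830573027
yaw -181.37438633448437 j6 287.76505169426974
row [0.0000e+00 1.0000e-03 1.4906e+01 3.6740e+00 2.7000e-02 3.2070e+00] deg 74.5 mm 146.3 j6 12.3
```

Request:
send_rows --pt "0 0 -21.1 3.7 0.02 1.5 0.6" --pt "0 0 -21.1 3.7 0.02 1.5 0.6" --pt "0 0 -21.1 3.7 0.02 1.5 0.6" --pt "0 0 -21.1 3.7 0.02 1.5 0.6" --pt "0 0 -21.1 3.7 0.02 1.5 0.6" --pt "0 0 -21.1 3.7 0.02 1.5 0.6" --pt "0 0 -21.1 3.7 0.02 1.5 0.6" --pt "0 0 -21.1 3.7 0.02 1.5 0.6" --pt "0 0 -21.1 3.7 0.02 1.5 0.6" --pt "0 0 -21.1 3.7 0.02 1.5 0.6" --pt "0 0 -21.1 3.7 0.02 1.5 0.6" --pt "0 0 -21.1 3.7 0.02 1.5 0.6" --pt "0 0 -21.1 3.7 0.02 1.5 0.6" --pt "0 0 -21.1 3.7 0.02 1.5 0.6" --pt "0 0 -21.1 3.7 0.02 1.5 0.6" --pt "0 0 -21.1 3.7 0.02 1.5 0.6" --pt "0 0 -21.1 3.7 0.02 1.5 0.6" --pt "0 0 -21.1 3.7 0.02 1.5 0.6" --pt "0 0 -21.1 3.7 0.02 1.5 0.6"

```text
time_s: 11.87
position: [0.5868, 0.174, 0.1812]
tcp_rot: [[-1.0, 0.024, 0.0], [0.024, 1.0, 0.0], [-0.0, 0.0, -1.0]]
force: [0.4, 1.5, -0.9]
opening: 0.598
grasp_force: 0.0
```

```bash
python3 - <<'E'
from h import *
s=read_state();print(s["position"],s["joint_positions"].round(1))
go([.5868,.1735,.083],178.6)
E
```

```text
[0.58680419 0.17399974 0.18120454] [  6.1  32.   86.4   0.   61.7 -82.6]
row [ 0.000e+00  1.000e-03  6.000e-03 -0.000e+00 -1.700e-02  3.273e+00] deg 0.0 mm 98.2 j6 -82.6
```

Request:
send_rows --pt "0 0 0 0 -0.02 1.2 0.6" --pt "0 0 0 0 -0.02 2.2 0.6" --pt "0 0 0 0 -0.02 2.8 0.5" --pt "0 0 0 0 -0.02 3.1 0.4" --pt "0 0 0 0 -0.02 3.27 0.3" --pt "0 0 0 0 -0.02 3.27 0" --pt "0 0 0 0 -0.02 3.27 0" --pt "0 0 0 0 -0.02 3.27 0" --pt "0 0 0 0 -0.02 3.27 0" --pt "0 0 0 0 -0.02 3.27 0" --pt "0 0 0 0 -0.02 3.27 0" --pt "0 0 0 0 -0.02 3.27 0" --pt "0 0 0 0 -0.02 3.27 0" --pt "0 0 0 0 -0.02 3.27 0"

```text
time_s: 13.03
position: [0.588, 0.175, 0.0843]
tcp_rot: [[-1.0, 0.023, 0.004], [0.023, 1.0, 0.002], [-0.004, 0.002, -1.0]]
force: [0.6, 5.1, 1.0]
opening: 0.136
grasp_force: 29.9
```

Request:
send_rows --pt "0 0 1 0 0.03 -0.01 0" --pt "0 0 2 0 0.03 -0.02 0" --pt "0 0 3 0 0.03 -0.03 0" --pt "0 0 4 0 0.03 -0.05 0" --pt "0 0 5 0 0.03 -0.06 0" --pt "0 0 6 0 0.03 -0.07 0" --pt "0 0 7 0 0.03 -0.08 0" --pt "0 0 8 0 0.03 -0.09 0" --pt "0 0 9 0 0.03 -0.1 0" --pt "0 0 10 0 0.03 -0.11 0" --pt "0 0 11 0 0.03 -0.13 0" --pt "0 0 12 0 0.03 -0.14 0" --pt "0 0 13 0 0.03 -0.15 0" --pt "0 0 14 0 0.03 -0.16 0" --pt "0 0 14 0 0.03 -0.16 0" --pt "0 0 14 0 0.03 -0.16 0" --pt "0 0 14 0 0.03 -0.16 0"

```text
time_s: 14.45
position: [0.5872, 0.1742, 0.0884]
tcp_rot: [[-0.323, 0.947, 0.001], [0.947, 0.323, -0.0], [-0.001, 0.001, -1.0]]
force: [0.2, -0.7, 1.7]
opening: 0.137
grasp_force: 30.0
```

```bash
python3 - <<'E'
from h import *
s=read_state();print(s["force"],s["moment"],s["joint_positions"].round(1),s["time_s"])
E
```

```text
[ 0.15140425 -0.67433526  1.67268385] [-0.36791802 -0.12544834 -0.07862879] [  6.1  39.1  90.2  -0.   50.7 -12.7] 14.45
```

Request:
send_rows --pt "0 0 1 0 0 -0.01 0" --pt "0 0 2 0 0 -0.02 0" --pt "0 0 3 0 0 -0.03 0" --pt "0 0 4 0 0 -0.05 0" --pt "0 0 5 0 0 -0.06 0" --pt "0 0 6 0 0 -0.07 0" --pt "0 0 7 0 0 -0.08 0" --pt "0 0 8 0 0 -0.09 0" --pt "0 0 9 0 0 -0.1 0" --pt "0 0 10 0 0 -0.11 0" --pt "0 0 11 0 0 -0.13 0" --pt "0 0 12 0 0 -0.14 0" --pt "0 0 13 0 0 -0.15 0" --pt "0 0 14 0 0 -0.16 0" --pt "0 0 14 0 0 -0.16 0" --pt "0 0 14 0 0 -0.16 0" --pt "0 0 14 0 0 -0.16 0"

```text
time_s: 15.87
position: [0.5865, 0.1738, 0.0927]
tcp_rot: [[0.779, 0.627, -0.001], [0.627, -0.779, -0.001], [-0.001, 0.0, -1.0]]
force: [-1.2, -3.2, 1.4]
opening: 0.132
grasp_force: 30.0
```

```bash
cat >> h.py <<'E'
def bubble(n,z=.119,o=(.5417,.0262),yaw=73.2):
    """profile along the level top through the vial; returns bubble centre and line positions (mm, +: knob end)"""
    b,K,W=cam(n); g=cv2.cvtColor(b,cv2.COLOR_BGR2GRAY).astype(np.float32)
    u=np.array([np.cos(np.radians(yaw)),np.sin(np.radians(yaw)),0]); w=np.array([-u[1],u[0],0])
    t=np.arange(-60,60.01,.5); mx=[];my=[]
    for off in (-.004,-.002,0,.002,.004):
        q=np.array([proj(K,W,np.r_[o,z]+u*k*1e-3+w*off) for k in t]); mx.append(q[:,0]);my.append(q[:,1])
    p=np.median(cv2.remap(g,np.float32(mx),np.float32(my),cv2.INTER_LINEAR),axis=0)
    return t,p
E
python3 - <<'E'
from h import *
s=read_state();print(s["force"],s["moment"],s["joint_positions"].round(1),s["time_s"])
for n in("top","scene"):
    t,p=bubble(n);print(n,list(zip(t[::6].astype(int).tolist(),p[::6].astype(int).tolist())))
E
```

```text
[-1.16349885 -3.22973836  1.39300813] [-0.72989482  0.0349021  -0.07218044] [ 6.1 38.8 90.1 -0.1 51.2 57.3] 15.8667
top [(-60, 153), (-57, 153), (-54, 153), (-51, 153), (-48, 149), (-45, 137), (-42, 111), (-39, 89), (-36, 81), (-33, 81), (-30, 81), (-27, 80), (-24, 83), (-21, 88), (-18, 109), (-15, 138), (-12, 161), (-9, 166), (-6, 167), (-3, 158), (0, 132), (3, 100), (6, 82), (9, 77), (12, 72), (15, 77), (18, 78), (21, 79), (24, 78), (27, 78), (30, 79), (33, 79), (36, 83), (39, 102), (42, 129), (45, 144), (48, 148), (51, 150), (54, 149), (57, 149), (60, 149)]
scene [(-60, 138), (-57, 139), (-54, 138), (-51, 138), (-48, 136), (-45, 124), (-42, 95), (-39, 68), (-36, 63), (-33, 61), (-30, 63), (-27, 62), (-24, 64), (-21, 69), (-18, 83), (-15, 116), (-12, 141), (-9, 148), (-6, 149), (-3, 141), (0, 118), (3, 81), (6, 64), (9, 57), (12, 50), (15, 53), (18, 61), (21, 62), (24, 64), (27, 61), (30, 65), (33, 64), (36, 67), (39, 86), (42, 119), (45, 135), (48, 138), (51, 136), (54, 130), (57, 117), (60, 93)]
```

Both fixed cameras see the bubble while I hold the knob. Let it settle and re-measure.

Request:
send_rows --pt "0 0 0 0 0 0 0" --pt "0 0 0 0 0 0 0" --pt "0 0 0 0 0 0 0" --pt "0 0 0 0 0 0 0" --pt "0 0 0 0 0 0 0" --pt "0 0 0 0 0 0 0" --pt "0 0 0 0 0 0 0" --pt "0 0 0 0 0 0 0" --pt "0 0 0 0 0 0 0" --pt "0 0 0 0 0 0 0" --pt "0 0 0 0 0 0 0" --pt "0 0 0 0 0 0 0" --pt "0 0 0 0 0 0 0" --pt "0 0 0 0 0 0 0" --pt "0 0 0 0 0 0 0" --pt "0 0 0 0 0 0 0"

```text
time_s: 17.3
position: [0.5865, 0.1739, 0.0926]
tcp_rot: [[0.78, 0.626, -0.001], [0.626, -0.78, -0.001], [-0.001, 0.0, -1.0]]
force: [-2.1, -3.9, 2.6]
opening: 0.133
grasp_force: 30.0
```

```bash
cat >> h.py <<'E'
def off(n,**k):
    t,p=bubble(n,**k); hi=np.percentile(p,90);lo=np.percentile(p,20);th=(hi+lo)/2
    x=[t[i]+.5*(th-p[i])/(p[i+1]-p[i]) for i in range(len(t)-1) if (p[i]-th)*(p[i+1]-th)<0 and abs(t[i])<52]
    print(n,np.round(x,1)); 
    if len(x)==4: print("  offset",round((x[1]+x[2]-x[0]-x[3])/2,2),"bub len",round(x[2]-x[1],1),"vial",round(x[3]-x[0],1))
E
python3 - <<'E'
from h import *
s=read_state();print(s["force"],s["moment"],s["time_s"])
off("top");off("scene")
E
```

```text
[-2.06489278 -3.93832646  2.55906952] [-1.10012848  0.1077455   0.01132715] 17.3
top [-42.7 -13.6   3.9  40.5]
  offset -3.74 bub len 17.5 vial 83.2
scene [-42.2 -13.8   4.4  40.2]
  offset -3.67 bub len 18.1 vial 82.5
```

Offset is −3.7 mm and I want about +2.3 before pressing, so turn about 33° more clockwise and let it settle.

Request:
send_rows --pt "0 0 1 0 0 -0.02 0" --pt "0 0 2 0 0 -0.04 0" --pt "0 0 3 0 0 -0.06 0" --pt "0 0 4 0 0 -0.08 0" --pt "0 0 5 0 0 -0.1 0" --pt "0 0 6 0 0 -0.12 0" --pt "0 0 6.6 0 0 -0.12 0" --pt "0 0 6.6 0 0 -0.12 0" --pt "0 0 6.6 0 0 -0.12 0" --pt "0 0 6.6 0 0 -0.12 0" --pt "0 0 6.6 0 0 -0.12 0.3" --pt "0 0 6.6 0 0 -0.12 0.5" --pt "0 0 6.6 0 0 -0.12 0.5" --pt "0 0 6.6 0 0 -0.12 0.5" --pt "0 0 6.6 0 0 -0.12 0.5" --pt "0 0 6.6 0 0 -0.12 0.5" --pt "0 0 6.6 0 0 -0.12 0.5" --pt "0 0 6.6 0 0 -0.12 0.5" --pt "0 0 6.6 0 0 -0.12 0.5" --pt "0 0 6.6 0 0 -0.12 0.5"

```text
time_s: 19.07
position: [0.5868, 0.1744, 0.0962]
tcp_rot: [[0.995, 0.1, 0.0], [0.1, -0.995, 0.0], [0.0, -0.0, -1.0]]
force: [0.4, -0.3, 0.5]
opening: 0.501
grasp_force: 0.0
```

Request:
send_rows --pt "0 0 0 0 0 0 0.5" --pt "0 0 0 0 0 0 0.5" --pt "0 0 0 0 0 0 0.5" --pt "0 0 0 0 0 0 0.5" --pt "0 0 0 0 0 0 0.5" --pt "0 0 0 0 0 0 0.5" --pt "0 0 0 0 0 0 0.5" --pt "0 0 0 0 0 0 0.5"

```text
time_s: 19.73
position: [0.5868, 0.1744, 0.0962]
tcp_rot: [[0.995, 0.1, -0.0], [0.1, -0.995, 0.0], [-0.0, -0.0, -1.0]]
force: [-0.3, -0.1, -0.3]
opening: 0.499
grasp_force: 0.0
```

```bash
python3 - <<'E'
from h import *
s=read_state();print(s["force"],s["moment"],s["time_s"],s["joint_positions"].round(1))
off("top");off("scene")
E
```

```text
[-0.28913378 -0.05923109 -0.26072148] [-0.01177688  0.02963967  0.03586021] 19.7333 [ 6.1 38.5 89.9  0.  51.6 90.4]
top [-43.2  -7.1  10.9  40.4]
  offset 3.31 bub len 17.9 vial 83.7
scene [-44.2  -6.9   8.6  38.7]
  offset 3.62 bub len 15.4 vial 82.9
```

The bubble rests at +3.4 mm, so 10 N of pressing should bring it to about +1. Now I'll rise, shut the fingers, and press on the level 28 mm towards the hinge from the vial's middle so the bubble stays visible.

```bash
python3 - <<'E'
from h import *
go([.5332,-.0018,.16],73.2)
E
```

```text
row [-1.0000e-03  0.0000e+00 -1.3496e+01 -2.3630e+00  5.6670e+00 -2.1260e+00] deg 67.5 mm 194.9 j6 90.4
```

Request:
send_rows --pt "0 0 0 0 0 -1 0.5" --pt "0 0 0 0 0 -2.2 0.5" --pt "0 0 0 0 0 -3.2 0.3" --pt "0 0 -13.5 -2.36 5.67 -3.2 0" --pt "0 0 -13.5 -2.36 5.67 -3.2 0" --pt "0 0 -13.5 -2.36 5.67 -3.2 0" --pt "0 0 -13.5 -2.36 5.67 -3.2 0" --pt "0 0 -13.5 -2.36 5.67 -3.2 0" --pt "0 0 -13.5 -2.36 5.67 -3.2 0" --pt "0 0 -13.5 -2.36 5.67 -3.2 0" --pt "0 0 -13.5 -2.36 5.67 -3.2 0" --pt "0 0 -13.5 -2.36 5.67 -3.2 0" --pt "0 0 -13.5 -2.36 5.67 -2.6 0" --pt "0 0 -13.5 -2.36 5.67 -2.1 0" --pt "0 0 -13.5 -2.36 5.67 -2.1 0" --pt "0 0 -13.5 -2.36 5.67 -2.1 0" --pt "0 0 -13.5 -2.36 5.67 -2.1 0" --pt "0 0 -13.5 -2.36 5.67 -2.1 0" --pt "0 0 -13.5 -2.36 5.67 -2.1 0" --pt "0 0 -13.5 -2.36 5.67 -2.1 0"

```text
time_s: 21.5
position: [0.5338, -0.0019, 0.16]
tcp_rot: [[0.289, 0.957, 0.001], [0.957, -0.289, -0.0], [0.0, 0.001, -1.0]]
force: [0.4, 0.2, -0.3]
opening: 0.003
grasp_force: 0.0
```

```bash
python3 - <<'E'
from h import *
s=read_state();print(s["position"],s["force"],s["opening"],s["time_s"])
off("top");off("scene");off("wrist",z=.1225)
t,p=bubble("wrist",z=.1225);print(list(zip(t[::6].astype(int).tolist(),p[::6].astype(int).tolist())))
go([.5332,-.0018,.13],73.2)
E
```

```text
[ 0.53377529 -0.00194733  0.15995825] [ 0.40836906  0.22588692 -0.25754667] 0.0032816263322834943 21.5
top [-35.2 -35.  -31.8 -28.7  13.8]
scene [-45.9  -7.2   9.2  38.1]
  offset 4.92 bub len 16.3 vial 84.0
wrist [-6.1 10.9 40.8]
[(-60, 91), (-57, 84), (-54, 68), (-51, 26), (-48, 23), (-45, 23), (-42, 23), (-39, 23), (-36, 23), (-33, 65), (-30, 82), (-27, 83), (-24, 83), (-21, 83), (-18, 84), (-15, 39), (-12, 82), (-9, 82), (-6, 160), (-3, 239), (0, 239), (3, 239), (6, 239), (9, 240), (12, 41), (15, 85), (18, 85), (21, 85), (24, 86), (27, 83), (30, 77), (33, 78), (36, 78), (39, 86), (42, 219), (45, 217), (48, 216), (51, 215), (54, 216), (57, 217), (60, 216)]
row [ 0.005 -0.     0.005  0.001 -0.008  0.983] deg 0.0 mm 29.5 j6 4.6
```

The wrist camera sees both lines (−15 and +12) and the bubble at +2.4, so the offset is about +3.6. Now press down gently.

Request:
send_rows --pt "0 0 0 0 0 0.4 0" --pt "0 0 0 0 0 0.8 0" --pt "0 0 0 0 0 1.05 0" --pt "0 0 0 0 0 1.15 0" --pt "0 0 0 0 0 1.2 0" --pt "0 0 0 0 0 1.2 0" --pt "0 0 0 0 0 1.2 0"

```text
time_s: 22.28
position: [0.5335, -0.002, 0.1236]
tcp_rot: [[0.289, 0.957, 0.0], [0.957, -0.289, -0.0], [-0.0, 0.0, -1.0]]
force: [-1.5, 0.0, 0.7]
opening: 0.006
grasp_force: 0.5
```

Request:
send_rows --pt "0 0 0 0 0 0.03 0" --pt "0 0 0 0 0 0.06 0" --pt "0 0 0 0 0 0.08 0" --pt "0 0 0 0 0 0.1 0" --pt "0 0 0 0 0 0.1 0" --pt "0 0 0 0 0 0.1 0"

```text
time_s: 22.78
position: [0.5338, -0.0018, 0.1211]
tcp_rot: [[0.289, 0.957, 0.001], [0.957, -0.289, -0.0], [0.0, 0.001, -1.0]]
force: [-1.0, 1.0, 6.2]
opening: 0.009
grasp_force: 3.3
```

Request:
send_rows --pt "0 0 0 0 0 0.02 0" --pt "0 0 0 0 0 0.04 0" --pt "0 0 0 0 0 0.06 0" --pt "0 0 0 0 0 0.06 0" --pt "0 0 0 0 0 0.06 0" --pt "0 0 0 0 0 0.06 0" --pt "0 0 0 0 0 0.06 0" --pt "0 0 0 0 0 0.06 0" --pt "0 0 0 0 0 0.06 0" --pt "0 0 0 0 0 0.06 0" --pt "0 0 0 0 0 0.06 0" --pt "0 0 0 0 0 0.06 0" --pt "0 0 0 0 0 0.06 0" --pt "0 0 0 0 0 0.06 0" --pt "0 0 0 0 0 0.06 0" --pt "0 0 0 0 0 0.06 0" --pt "0 0 0 0 0 0.06 0" --pt "0 0 0 0 0 0.06 0"

```text
time_s: 24.28
position: [0.5339, -0.0018, 0.1199]
tcp_rot: [[0.289, 0.957, 0.002], [0.957, -0.289, -0.0], [0.0, 0.002, -1.0]]
force: [-2.4, 1.4, 9.4]
opening: 0.004
grasp_force: 4.9
```

```bash
python3 - <<'E'
from h import *
s=read_state();print(s["position"],s["force"],s["time_s"])
t,p=bubble("wrist",z=.1192);print(list(zip(t[60:210:2].tolist(),p[60:210:2].astype(int).tolist())))
off("scene")
b,K,W=cam("wrist");cv2.imwrite("pics/w8.png",cv2.resize(b[0:300,180:460],None,fx=2,fy=2,interpolation=cv2.INTER_CUBIC))
E
```

```text
[ 0.53389985 -0.00179491  0.11986004] [-2.35749538  1.37792     9.3912176 ] 24.2833
[(-30.0, 21), (-29.0, 22), (-28.0, 22), (-27.0, 23), (-26.0, 22), (-25.0, 22), (-24.0, 23), (-23.0, 23), (-22.0, 22), (-21.0, 22), (-20.0, 34), (-19.0, 59), (-18.0, 65), (-17.0, 66), (-16.0, 63), (-15.0, 44), (-14.0, 18), (-13.0, 45), (-12.0, 66), (-11.0, 66), (-10.0, 66), (-9.0, 131), (-8.0, 214), (-7.0, 228), (-6.0, 229), (-5.0, 229), (-4.0, 233), (-3.0, 236), (-2.0, 236), (-1.0, 233), (0.0, 229), (1.0, 234), (2.0, 234), (3.0, 234), (4.0, 234), (5.0, 234), (6.0, 236), (7.0, 224), (8.0, 117), (9.0, 70), (10.0, 77), (11.0, 78), (12.0, 53), (13.0, 18), (14.0, 64), (15.0, 84), (16.0, 83), (17.0, 83), (18.0, 84), (19.0, 84), (20.0, 83), (21.0, 84), (22.0, 82), (23.0, 79), (24.0, 76), (25.0, 76), (26.0, 76), (27.0, 76), (28.0, 76), (29.0, 76), (30.0, 76), (31.0, 76), (32.0, 77), (33.0, 77), (34.0, 77), (35.0, 77), (36.0, 77), (37.0, 77), (38.0, 77), (39.0, 78), (40.0, 76), (41.0, 108), (42.0, 197), (43.0, 215), (44.0, 214)]
scene [-50.2 -10.9   9.4  39.5]
  offset 4.63 bub len 20.3 vial 89.8
```

View pics/w8.png

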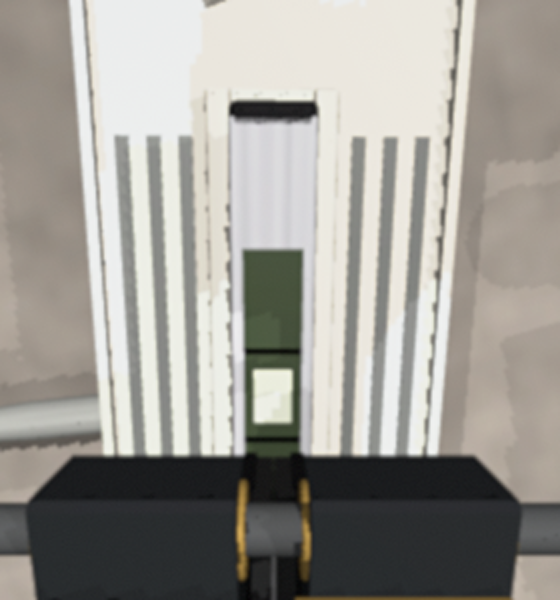

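The bubble at y≈396 is centred between the lines at 351 and 438, the level sits inside the ribs, and the force is 9.4 N. One short hold to check it is steady, then hand in.

Request:
send_rows --pt "0 0 0 0 0 0 0" --pt "0 0 0 0 0 0 0" --pt "0 0 0 0 0 0 0" --pt "0 0 0 0 0 0 0" --pt "0 0 0 0 0 0 0" --pt "0 0 0 0 0 0 0"

```text
time_s: 24.93
position: [0.5339, -0.0018, 0.1199]
tcp_rot: [[0.289, 0.957, 0.002], [0.957, -0.289, -0.0], [0.0, 0.002, -1.0]]
force: [-3.0, 1.0, 10.1]
opening: 0.001
grasp_force: 4.9
```

```bash
python3 - <<'E'
from h import *
s=read_state();print(s["force"])
if 7<s["force"][2]<13: print(bot.hand_in())
E
```

```text
[-2.95876251  0.9704799  10.14852354]
the job is handed in; nothing more can be done
None
```

The job is handed in at about 25 s of the 72 s: the level is home in the slot, the bubble rests centred between its lines, and the arm is still pressing down with about 10 N.

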